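# Return the sample vials from the carrier rail to the tray in reverse order

### The job

Move the four glass vials from the cups on the aluminium rail into the white four-cell tray, one to a cell, in reverse order counted from the finger tab with the black knob at one end of each: the vial nearest the rail's tab goes into the tray cell farthest from the tray's tab, the next one into the next cell, and so on, so that the vial farthest from the rail's tab ends nearest the tray's tab. Set each one down on the cell floor, never dropping it or tipping it over, and leave all four standing upright.

Things in the scene. Friction and masses are not known exactly. Their poses are not given: they have to be found in the camera images.
- black_cap_vial: loose round glass sample vial, 48 mm tall, black screw cap, body 23 mm across up to at least 36 mm above its underside, cap about 20 mm across; about 30 g. Starts upright in one of the four cups on the rail, its underside 8 mm above the worktop. Origin: centre of its underside; z up along the vial.
- white_cap_vial: loose round glass sample vial, 48 mm tall, white screw cap, body 23 mm across up to at least 36 mm above its underside, cap about 20 mm across; about 30 g. Starts upright in one of the four cups on the rail, its underside 8 mm above the worktop. Origin: centre of its underside; z up along the vial.
- blue_cap_vial: loose round glass sample vial, 42 mm tall, blue screw cap, body 23 mm across up to at least 30 mm above its underside, cap about 20 mm across; about 30 g. Starts upright in one of the four cups on the rail, its underside 8 mm above the worktop. Origin: centre of its underside; z up along the vial.
- tall_vial: loose round glass sample vial, 62 mm tall, the tallest, grey screw cap, body 23 mm across up to at least 47 mm above its underside, cap about 20 mm across; about 30 g. Starts upright in one of the four cups on the rail, its underside 8 mm above the worktop. Origin: centre of its underside; z up along the vial.
- cup_black: the fixed square grey cup on the rail in which black_cap_vial stands at the start (all four cups look alike and stay where they are): 41 mm outside, 37 mm inside, walls 2 mm, rim 20 mm above the worktop. Origin: centre of its underside, 6 mm above the worktop; axes parallel to the rail's.
- cup_white: the fixed square grey cup on the rail in which white_cap_vial stands at the start (all four cups look alike and stay where they are): 41 mm outside, 37 mm inside, walls 2 mm, rim 20 mm above the worktop. Origin: centre of its underside, 6 mm above the worktop; axes parallel to the rail's.
- cup_blue: the fixed square grey cup on the rail in which blue_cap_vial stands at the start (all four cups look alike and stay where they are): 41 mm outside, 37 mm inside, walls 2 mm, rim 20 mm above the worktop. Origin: centre of its underside, 6 mm above the worktop; axes parallel to the rail's.
- cup_tall: the fixed square grey cup on the rail in which tall_vial stands at the start (all four cups look alike and stay where they are): 41 mm outside, 37 mm inside, walls 2 mm, rim 20 mm above the worktop. Origin: centre of its underside, 6 mm above the worktop; axes parallel to the rail's.
- rail: rack to empty: fixed flat aluminium strip 50 x 176 x 6 mm carrying the four grey cups in a row along its y axis, at y = -64.5, -21.5, +21.5, +64.5 mm. From its +y end a flat round-ended finger tab with an 18 mm black knob (14 mm high) sticks out 27 mm. Origin: centre of the strip's underside (without tab), on the worktop; x across the row, z up. Any angle, left or right of the tray.
- tray: rack to fill: fixed white plastic tray 46 x 175 mm with a row of four open cells, centres at x = 0, y = -64.5, -21.5, +21.5, +64.5 mm. Cells are 40 mm square inside, floor 4 mm and wall tops 15 mm above the worktop, walls 3 mm thick. From its +y end a finger tab like the rail's sticks out 27 mm. Origin: centre of the underside (without tab), on the worktop; x across the row, z up. Stands at any angle.

How it is judged:
By the outcome, as a careful person would: the job done as asked, in the order asked, and still so for the second after the job is handed in, with the robot touching nothing.
It also fails if it takes over 106 s, if anything falls off the work surface, if the arm or the gripper's body presses on something with over 40 N, if the wrist force passes 120 N, or if a joint passes its speed limit or range.

### The arm

A 6-joint arm with a two-finger parallel gripper is mounted at the origin on a cart in front of the work surface, level with it; the furniture and walls round the work are solid. World frame = base frame: x ahead of the robot, y to its left, z up, the work surface at z = 0. Lengths are in m, angles in rad, forces in N, time in s.
With the tool pointing down it reaches from about 0.35 to 0.8 m from the base axis. Payload 7.3 kg.
Tool frame: the origin (TCP) lies on the centre line of the jaws, within the pads' length; the fingertips stand 8 mm ahead of it and the grasp point (between the pads) lies 11 mm behind it; z points along the fingers, y is the direction in which the jaws open and shut (so a half turn about z gives the same grasp; the last joint's range is limited). The gripper opens to 85 mm and grips with 20 to 120 N. Pads are 22 mm wide; open, the fingers measure 114 mm over their backs; the gripper's body (76 mm by 85 mm) begins 54 mm behind the grasp point. The pads swing forward as they close: fully open they stand 13 mm farther back than shut.
Start: joints at [1.198, 0.342, 1.524, -0, 1.275, -0.146], TCP at [0.118, 0.512, 0.239] pointing down, gripper open.
Joint ranges: [-2.53, 2.53], [-0.77, 2.02], [0.04, 2.7], [-1, 4.14], [0.28, 2.66], [-3.11, 3.11]. Speed limits (rad/s): [2.57, 2.57, 3.14, 3.14, 3.14, 3.14].

### API

Orientations are given as a unit quaternion [x, y, z, w].
In Python, from rig import * gives the robot as it stands.
- The arm moves only by the tool step_arm, never from a script. Its argument "increments" is a list of rows, each a list of 7 numbers: the shift along the tool's x, y, z in units of 40 mm (1.0 is 40 mm), then the turn, a rotation vector about the tool's x, y, z in units of 8 degrees (1.0 is 8 degrees), then the closure, from 0 (fully open) to 1 (shut). A call has 1 to 20 rows; each row shifts and turns the commanded pose from where the row before left it, along the tool's axes as they then stand; what a row does not reach is not made up. A row lasts 1/8 s, in which the tool goes at most 62.5 mm and 10.7 degrees, less where a joint would pass 70% of its speed; a pose out of reach is approached as far as the arm can. A call is refused whole if a number of a shift passes 1 or a number of a turn 1, either way. A call with a gripper value outside its range is refused whole. The fingers move at their own pace and stop on an object; "squeeze" is the grip in N (left out, the last holds). Time passes only in rows, so rows that do not move let the fingers close. It gives the time, the measured TCP pose, the force and the opening at its end, in the units of the state.
- get_obs(): the state, without advancing time (a new reading comes with each control period).
- read_camera(name): name is "scene" or "top" or "wrist"; returns the picture (400x640x3 uint8, red, green, blue); there is no depth.
- camera_params(name): a dict with "mtx" (3x3 intrinsics, pixels), "position" and "orientation" of the camera in the world; the wrist camera has in their place "hand_eye" (4x4, takes a point from camera to tool coordinates, whose origin is the TCP and whose axes are the flange's). Camera axes: x right, y down, z forward; pixel columns grow to the right and rows downward; lengths in m; the calibration is good to about 2 mm. A picture is of the moment at which its call begins: read the wrist's pose just before it. camera_params takes no time and is no camera call.
- hand_in(): hands the job in, once; it reports no verdict.
The state is a dict: "time": time; "joints": joint angles; "joint_vel": joint speeds; "effort": joint torques, N m; "tcp_pos": TCP position; "tool_rot": TCP orientation; "wrist_force": force on the tool from outside, world axes, zero at the start; "moment": the same for the moment, N m; "opening": finger opening in m.
Only numpy, scipy, OpenCV 4.12 (cv2) and the standard library are available. Lean on these libraries where they do the work, as an engineer would, in place of code of your own. Each camera call takes 0.05 s, during which the arm holds its last target. There are 200 camera calls.

## Working session

There is one attempt and no reset: what is moved stays moved. The work goes in short steps, Python scripts to look and compute and a tool call to move; the robot and the scene stay as the last step left them, time stands still between calls to the robot, and variables do not carry over. Pictures are saved under pics/ and viewed, about 12 in all and at most 16, crops included, and the job is handed in when it is done.

Besides the shell and the picture viewer there is one more tool, called after "Emit:" as name(argument=value, ...) on one line, values as JSON. step_arm: Moves the arm, as the interface text tells. Its arguments: {"type":"object","properties":{"increments":{"type":"array"},"squeeze":{"type":"number"}},"required":["increments"]}

```bash
mkdir -p pics
python3 - <<'E'
from rig import *
import cv2, numpy as np
np.set_printoptions(precision=4,suppress=True)
o=get_obs(); print(o)
for n in ["top","scene"]:
    print(n,camera_params(n)); cv2.imwrite(f"pics/{n}0.png",read_camera(n)[:,:,::-1])
print(camera_params("wrist"))
E
```

```text
{'time': 0.0, 'joints': array([ 1.198 ,  0.3427,  1.5251, -0.    ,  1.2754, -0.146 ]), 'joint_vel': array([-0.0002,  0.0001, -0.001 , -0.0019,  0.0001,  0.0001]), 'effort': array([ -0.0022, -43.3687, -24.6007,  -0.0004,   0.0081,   0.    ]), 'tcp_pos': array([0.1179, 0.5112, 0.2386]), 'tool_rot': array([ 0.1131,  0.9936, -0.0008, -0.0002]), 'wrist_force': array([0.2651, 0.6194, 0.6854]), 'moment': array([0.0049, 0.0241, 0.0074]), 'opening': 0.08546236805427071}
top {'mtx': array([[366.6768,   0.    , 327.0281],
       [  0.    , 366.6768, 193.4104],
       [  0.    ,   0.    ,   1.    ]]), 'position': array([0.4614, 0.067 , 0.8831]), 'orientation': array([-0.7021,  0.7117, -0.0172,  0.0153])}
scene {'mtx': array([[412.2562,   0.    , 324.4585],
       [  0.    , 412.2562, 197.1406],
       [  0.    ,   0.    ,   1.    ]]), 'position': array([ 0.0378, -0.5434,  0.4155]), 'orientation': array([ 0.7905, -0.2933,  0.1727, -0.5091])}
{'mtx': array([[290.5243,   0.    , 323.852 ],
       [  0.    , 290.5243, 202.0111],
       [  0.    ,   0.    ,   1.    ]]), 'hand_eye': array([[-0.0004, -0.9646, -0.2636,  0.0671],
       [ 1.    , -0.0002, -0.0008, -0.0017],
       [ 0.0007, -0.2636,  0.9646, -0.1347],
       [ 0.    ,  0.    ,  0.    ,  1.    ]])}
```

View pics/top0.png

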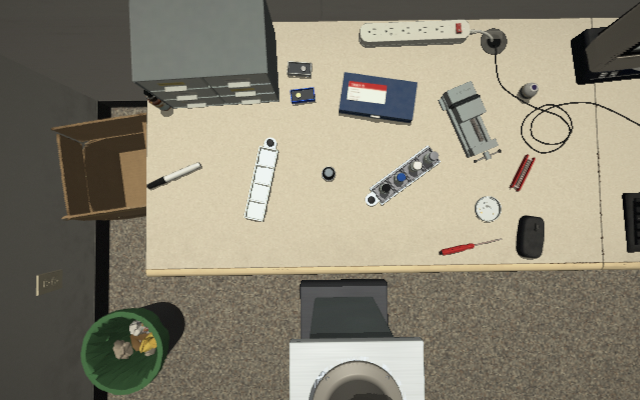

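View pics/scene0.png

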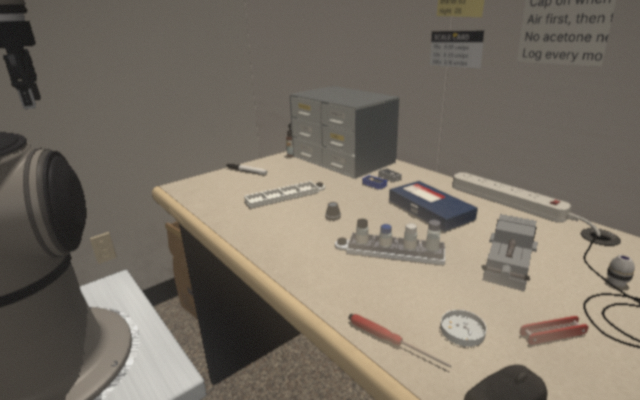

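Top view: the rail's knob is at (371,200). From its tab the order is black (386,188), blue (400,178), white (417,167), tall/grey (432,156). The tray's knob is at (270,143), with its far end near (256,220). A loose distractor stands at (328,173). I'll enlarge both racks.

Run:
```python
import cv2
im=cv2.imread("pics/top0.png")
a=cv2.resize(im[130:230,232:292],None,fx=5.5,fy=5.5,interpolation=cv2.INTER_CUBIC)
b=cv2.resize(im[140:215,360:445],None,fx=5.5,fy=5.5,interpolation=cv2.INTER_CUBIC)
import numpy as np
h=550; c=np.zeros((h,330+10+b.shape[1],3),np.uint8); c[:550,:330]=a; c[:b.shape[0],340:]=b[:h]
print(c.shape); cv2.imwrite("pics/crop0.png",c[:, :810][:, :800])
```

```text
(550, 808, 3)
```

View pics/crop0.png

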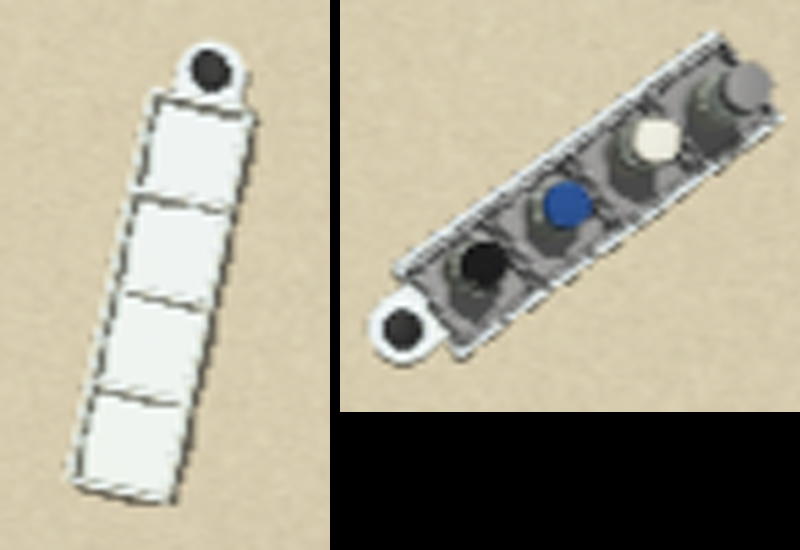

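```bash
cat > h.py <<'E'
from rig import *
import cv2, numpy as np
from scipy.spatial.transform import Rotation as R
np.set_printoptions(precision=4,suppress=True)
def cam(name,o=None):
    p=camera_params(name)
    if name=="wrist":
        H=np.eye(4);H[:3,:3]=R.from_quat(o["tool_rot"]).as_matrix();H[:3,3]=o["tcp_pos"];M=H@p["hand_eye"];return p["mtx"],M[:3,:3],M[:3,3]
    return p["mtx"],R.from_quat(p["orientation"]).as_matrix(),p["position"]
def back(c,uv,z):
    K,Rm,t=c; d=(Rm@np.linalg.solve(K,np.c_[np.atleast_2d(uv),np.ones(len(np.atleast_2d(uv)))].T)).T
    return t+d*((np.asarray(z)-t[2])/d[:,2])[:,None]
def proj(c,P):
    K,Rm,t=c; q=(K@(Rm.T@(np.atleast_2d(P)-t).T)).T; return q[:,:2]/q[:,2:]
def yawtool(o):  # direction of tool x in world
    m=R.from_quat(o["tool_rot"]).as_matrix(); return m
E
python3 - <<'E'
from h import *
c=cam("top")
f=lambda p,ox,oy:(np.array(p,float)+.5)/5.5-.5+[ox,oy]
t=back(c,f([(152,95),(253,117),(170,502),(72,483)],232,130),np.full(4,.015)); k=back(c,f([(210,70)],232,130),[.014])
r=back(c,f([(57,272),(375,35),(440,118),(120,357)],360,140),np.full(4,.006)); kr=back(c,f([(63,328)],360,140),[.014])
v=back(c,f([(144,263),(228,203),(318,140),(409,87)],360,140),[.056,.05,.056,.07])
for n,q,kk in(("tray",t,k),("rail",r,kr)):
    e=[np.linalg.norm(q[i]-q[(i+1)%4]) for i in range(4)]
    ctr=q.mean(0); d=kk[0]-ctr; print(n,q[:,:2].tolist(),e,ctr,"knob",kk,np.linalg.norm(d[:2]),"ydir deg",np.degrees(np.arctan2(d[1],d[0])))
    for i,j in((0,3),(1,2)) if n=="tray" else ((0,1),(3,2)): 
        g=q[i]-q[j];print(np.degrees(np.arctan2(g[1],g[0])))
print(v); d=v[0]-v[3]; print(np.degrees(np.arctan2(d[1],d[0])),np.linalg.norm(np.diff(v[:,:2],axis=0),axis=1))
o=get_obs(); print(R.from_quat(o["tool_rot"]).as_matrix())
E
```

```text
tray [[0.6145032462290851, 0.22445893169548967], [0.6043364974373857, 0.18078852797560901], [0.43847946986098024, 0.21762062035757673], [0.4471900113550766, 0.2596354612780324]] [np.float64(0.04483823080866246), np.float64(0.1698974885797737), np.float64(0.042908278812969984), np.float64(0.17097107006004453)] [0.5261 0.2206 0.015 ] knob [[0.6253 0.1994 0.014 ]] 0.10139029494639977 ydir deg -12.069778827095128
-11.873143824564002
-12.520569357422755
rail [[0.5108206142559871, -0.03862574834036096], [0.6129782829413002, -0.17999157534917481], [0.5760482805814837, -0.20748863954940625], [0.4734313506837502, -0.06533246135009896]] [np.float64(0.17441469639082618), np.float64(0.046042519630529556), np.float64(0.1753243089302495), np.float64(0.04594785686252093)] [ 0.5433 -0.1229  0.006 ] knob [[ 0.4862 -0.0398  0.014 ]] 0.10083731114908051 ydir deg 124.53616011524747
125.85366540588338
125.82403003237013
[[ 0.5112 -0.0684  0.056 ]
 [ 0.536  -0.1048  0.05  ]
 [ 0.5611 -0.1413  0.056 ]
 [ 0.5805 -0.1752  0.07  ]]
122.96942739571712 [0.044  0.0442 0.0391]
[[-0.9744  0.2248 -0.0005]
 [ 0.2248  0.9744 -0.0013]
 [ 0.0002 -0.0013 -1.    ]]
```

Tray centre ≈ (0.526, 0.221) with its y axis at −12.2°. Rail centre ≈ (0.543, −0.123) with its y axis at about 125.5°. Next I'll move over the tray and refine both with the wrist camera.

Emit:
step_arm(increments=[[-0.72,-0.3,0.12,0,0,0,0],[-0.72,-0.3,0.12,0,0,0,0],[-0.72,-0.3,0.12,0,0,0,0],[-0.72,-0.3,0.12,0,0,0,0],[-0.72,-0.3,0.12,0,0,0,0],[-0.72,-0.3,0.12,0,0,0,0],[-0.72,-0.3,0.12,0,0,0,0],[-0.72,-0.3,0.12,0,0,0,0],[-0.72,-0.3,0.12,0,0,0,0],[-0.72,-0.3,0.12,0,0,0,0],[-0.72,-0.3,0.12,0,0,0,0],[-0.72,-0.3,0.12,0,0,0,0],[-0.72,-0.3,0.12,0,0,0,0],[-0.72,-0.3,0.12,0,0,0,0],[-0.72,-0.3,0.12,0,0,0,0],[-0.72,-0.3,0.12,0,0,0,0],[0,0,0,0,0,0,0],[0,0,0,0,0,0,0],[0,0,0,0,0,0,0]])

```text
time: 2.48
tcp_pos: [0.5231, 0.2216, 0.1627]
tool_rot: [0.113, 0.994, 0.0, -0.0]
wrist_force: [-0.3, 0.0, 0.2]
opening: 0.0855
```

Run:
```python
from h import *
import pickle
o=get_obs(); im=read_camera("wrist"); pickle.dump(o,open("o1.pkl","wb"))
cv2.imwrite("pics/w1.png",im[:,:,::-1]); print(o["tcp_pos"],o["tool_rot"],o["joints"],o["time"])
c=cam("wrist",o)
print(R.from_quat(o["tool_rot"]).as_matrix())
# predicted tray corners from top view
t=np.radians(-12.2); y=np.array([np.cos(t),np.sin(t),0]); x=np.array([-y[1]*-1,-y[0],0]); x=np.array([y[1],-y[0],0])
C=np.array([.526,.2206,.015]); print(proj(c,[C+a*.023*x+b*.0875*y for a,b in((1,1),(1,-1),(-1,-1),(-1,1))]))
```

```text
[0.5231 0.2216 0.1627] [ 0.1126  0.9936  0.0001 -0.0001] [ 0.2656  0.4894  1.5146  0.0003  1.1378 -1.0796] 2.475
[[-0.9746  0.2238 -0.0002]
 [ 0.2238  0.9746  0.0002]
 [ 0.0002  0.0001 -1.    ]]
[[305.1874 274.1514]
 [299.4754 103.5174]
 [349.3666 102.8218]
 [347.7568 273.659 ]]
```

View pics/w1.png

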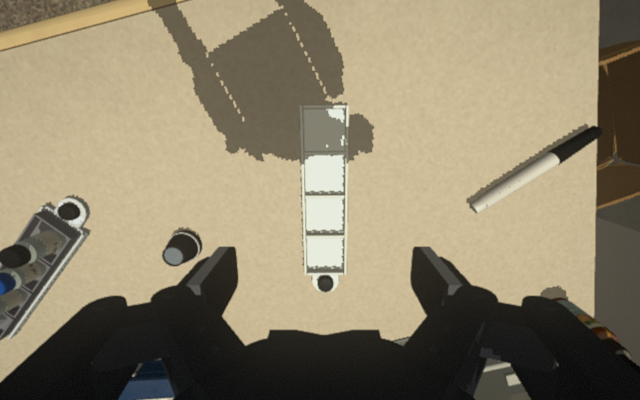

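The tray corners in the wrist picture are (300,106), (349,105), (347,272) and (305,273), with the knob at (325,283). They match the top-camera prediction within about 2 px. On to the rail.

Emit:
step_arm(increments=[[-0.173,-0.592,0,0,0,0,0],[-0.173,-0.592,0,0,0,0,0],[-0.173,-0.592,0,0,0,0,0],[-0.173,-0.592,0,0,0,0,0],[-0.173,-0.592,0,0,0,0,0],[-0.173,-0.592,0,0,0,0,0],[-0.173,-0.592,0,0,0,0,0],[-0.173,-0.592,0,0,0,0,0],[-0.173,-0.592,0,0,0,0,0],[-0.173,-0.592,0,0,0,0,0],[-0.173,-0.592,0,0,0,0,0],[-0.173,-0.592,0,0,0,0,0],[-0.173,-0.592,0,0,0,0,0],[-0.173,-0.592,0,0,0,0,0],[0,0,0,0,0,0.867,0],[0,0,0,0,0,0.867,0],[0,0,0,0,0,0.867,0],[0,0,0,0,0,0.867,0],[0,0,0,0,0,0.867,0],[0,0,0,0,0,0.867,0]])

```text
time: 5.03
tcp_pos: [0.5437, -0.1232, 0.1628]
tool_rot: [0.46, 0.888, 0.0, 0.0]
wrist_force: [-0.8, -0.3, -0.1]
opening: 0.0854
```

Emit:
step_arm(increments=[[0,0,0,0,0,0,0],[0,0,0,0,0,0,0],[0,0,0,0,0,0,0]])

```text
time: 5.4
tcp_pos: [0.5437, -0.1238, 0.1626]
tool_rot: [0.458, 0.889, 0.0, 0.0]
wrist_force: [-0.4, -0.1, -0.4]
opening: 0.0853
```

Run:
```python
from h import *
import pickle
o1=pickle.load(open("o1.pkl","rb")); c=cam("wrist",o1)
q=back(c,[(305,273),(300,106),(349,105),(347,272)],np.full(4,.015)); k=back(c,[(325,283)],[.014])[0]
print(q[:,:2].tolist(),q.mean(0),k)
g=q[0]+q[3]-q[1]-q[2]; print(np.degrees(np.arctan2(g[1],g[0])))
o=get_obs(); im=read_camera("wrist"); pickle.dump(o,open("o2.pkl","wb"))
cv2.imwrite("pics/w2.png",im[:,:,::-1]); print(o["tcp_pos"],o["joints"],o["time"])
m=R.from_quat(o["tool_rot"]).as_matrix(); print(m, np.degrees(np.arctan2(m[1,0],m[0,0])))
b=im[60:320,180:460,::-1]; cv2.imwrite("pics/w2c.png",cv2.resize(b,None,fx=2.3,fy=2.3,interpolation=cv2.INTER_CUBIC))
```

```text
[[0.6067242247253452, 0.17961435229577885], [0.43925640796287346, 0.2164095403072369], [0.4485491716866469, 0.26071789243127247], [0.6157140436765441, 0.22405603948620254]] [0.5276 0.2202 0.015 ] [0.624  0.1978 0.014 ]
-12.380934144045705
[ 0.5437 -0.1238  0.1626] [-0.3613  0.4716  1.5454  0.0001  1.1244 -0.9805] 5.4
[[-0.5803  0.8144  0.0001]
 [ 0.8144  0.5803  0.0001]
 [-0.      0.0002 -1.    ]] 125.47470628042471
```

View pics/w2c.png

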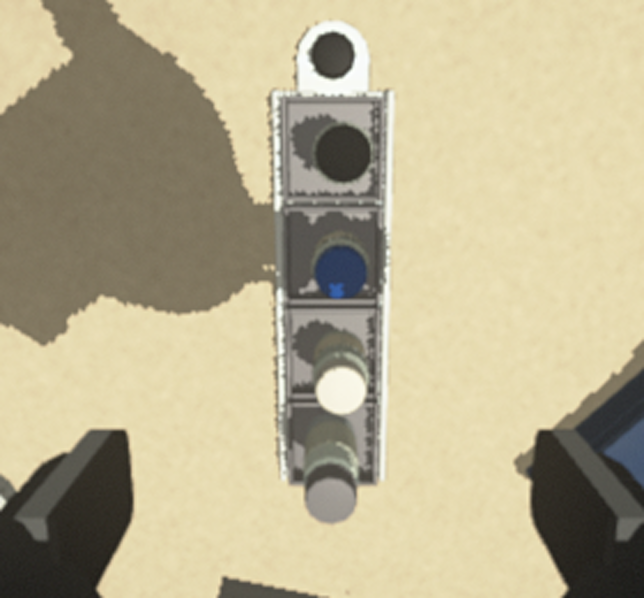

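The rail and vials are clear. In crop pixels, the rail's corners are (272,91), (393,91), (282,481) and (382,482). The cap tops are black (343,153), blue (340,271), white (341,390) and tall (331,499). I'll turn these into positions.

Run:
```python
from h import *
import pickle
o=pickle.load(open("o2.pkl","rb")); c=cam("wrist",o)
f=lambda p:(np.array(p,float)+.5)/2.3-.5+[180,60]
q=back(c,f([(272,91),(393,91),(382,482),(282,481)]),np.full(4,.006)); print(q.mean(0),[np.linalg.norm(q[i]-q[i-1]) for i in range(4)])
g=q[0]+q[1]-q[2]-q[3]; print(np.degrees(np.arctan2(g[1],g[0])))
v=back(c,f([(343,153),(340,271),(341,390),(331,499)]),[.056,.05,.056,.07]); print(v)
m=R.from_quat(o["tool_rot"]).as_matrix(); print("rel TCP in tool, mm",(v-o["tcp_pos"])@m*1000)
print("from centre, tool", (v-q.mean(0))@m*1000)
ctr=(q.mean(0)-o["tcp_pos"])@m*1000; print("rail centre rel",ctr)
```

```text
[ 0.5437 -0.1262  0.006 ] [np.float64(0.17780212406377985), np.float64(0.04985658690528409), np.float64(0.17833318343748947), np.float64(0.04824126216826797)]
125.39846611091946
[[ 0.5091 -0.0712  0.056 ]
 [ 0.5333 -0.1066  0.05  ]
 [ 0.5599 -0.1432  0.056 ]
 [ 0.5792 -0.177   0.07  ]]
rel TCP in tool, mm [[ 62.9177   2.2543 106.5536]
 [ 20.0255   1.4046 112.5545]
 [-25.1971   1.8509 106.5557]
 [-63.9077  -1.9997  92.556 ]]
from centre, tool [[ 64.9096   3.7313 -50.001 ]
 [ 22.0174   2.8816 -44.0001]
 [-23.2053   3.3278 -49.9989]
 [-61.9158  -0.5227 -63.9986]]
rail centre rel [ -1.9918  -1.4769 156.5545]
```

Emit:
step_arm(increments=[[0.4,0.015,0,0,0,0,0],[0.4,0.015,0,0,0,0,0],[0.39,0.015,0,0,0,0,0],[0.39,0.015,0,0,0,0,0],[0,0,0.4,0,0,0,0],[0,0,0.4,0,0,0,0],[0,0,0.4,0,0,0,0],[0,0,0.4,0,0,0,0],[0,0,0.4,0,0,0,0],[0,0,0.4,0,0,0,0],[0,0,0.4,0,0,0,0],[0,0,0.3,0,0,0,0],[0,0,0.19,0,0,0,0],[0,0,0,0,0,0,0]])

```text
time: 7.2
tcp_pos: [0.5089, -0.0708, 0.0306]
tool_rot: [0.459, 0.889, -0.0, -0.0]
wrist_force: [-0.2, 0.2, 0.7]
opening: 0.0853
```

Run:
```python
from h import *
o=get_obs(); im=read_camera("wrist")
m=R.from_quat(o["tool_rot"]).as_matrix(); print((np.array([.5091,-.0712,.031])-o["tcp_pos"])@m*1000, o["tcp_pos"],np.degrees(np.arctan2(m[1,0],m[0,0])))
cv2.imwrite("pics/w3.png",im[:,:,::-1])
```

```text
[-0.435  -0.0146 -0.4008] [ 0.5089 -0.0708  0.0306] 125.39312277420977
```

View pics/w3.png

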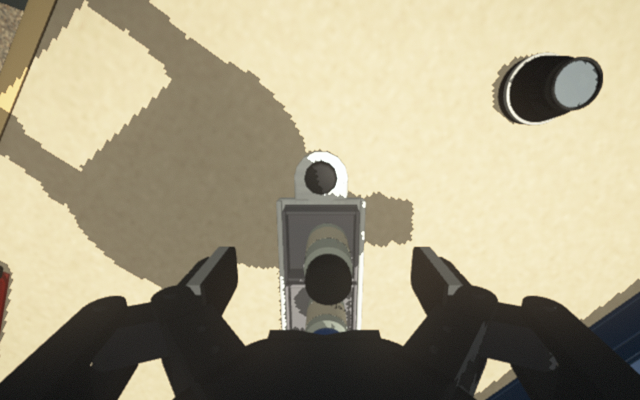

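The fingers straddle the black vial, with its cap at (329,279) centred between the pads. I'll close gently.

Emit:
step_arm(increments=[[0,0,0,0,0,0,0.3],[0,0,0,0,0,0,0.5],[0,0,0,0,0,0,0.65],[0,0,0,0,0,0,0.8],[0,0,0,0,0,0,0.9],[0,0,0,0,0,0,1],[0,0,0,0,0,0,1],[0,0,0,0,0,0,1],[0,0,0,0,0,0,1]], squeeze=30)

```text
time: 8.38
tcp_pos: [0.5092, -0.071, 0.0311]
tool_rot: [0.459, 0.889, 0.0, 0.0]
wrist_force: [-1.7, 0.1, 5.0]
opening: 0.0222
```

Emit:
step_arm(increments=[[0,0,-0.2,0,0,0,1],[0,0,-0.4,0,0,0,1],[0,0,-0.4,0,0,0,1],[0,0,-0.25,0,0,-0.882,1],[0,0,-0.25,0,0,-0.882,1],[0,0,-0.25,0,0,-0.882,1],[0,0,-0.25,0,0,-0.882,1],[0,0,-0.25,0,0,-0.882,1],[0,0,-0.25,0,0,-0.882,1]])

```text
time: 9.5
tcp_pos: [0.5091, -0.071, 0.1322]
tool_rot: [0.105, 0.994, -0.0, 0.0]
wrist_force: [-0.0, 0.1, -0.6]
opening: 0.0222
```

Emit:
step_arm(increments=[[0.12,0.3,0,0,0,0,1],[0.23,0.6,0,0,0,0,1],[0.23,0.6,0,0,0,0,1],[0.23,0.6,0,0,0,0,1],[0.23,0.6,0,0,0,0,1],[0.23,0.6,0,0,0,0,1],[0.23,0.6,0,0,0,0,1],[0.23,0.6,0,0,0,0,1],[0.23,0.6,0,0,0,0,1],[0.23,0.6,0,0,0,0,1],[0.23,0.6,0,0,0,0,1],[0.23,0.6,0,0,0,0,1],[0.08,0.31,0,0,0,0,1],[0,0,0,0,0,0,1],[0,0,0,0,0,0,1]])

```text
time: 11.38
tcp_pos: [0.4637, 0.2335, 0.1308]
tool_rot: [0.107, 0.994, -0.0, -0.0]
wrist_force: [-0.1, 0.4, -0.2]
opening: 0.0216
```

```bash
cat >> h.py <<'E'
CELL={"black":(.464,.2341),"blue":(.506,.225),"white":(.548,.2158),"tall":(.590,.2067)}
VIAL={"black":(.5091,-.0712),"blue":(.5333,-.1066),"white":(.5599,-.1432),"tall":(.5792,-.177)}
def rel(o,p,xang):
    """units to go to p (x,y,z) along the axes the tool has after turning its x to xang deg; and the turn in units"""
    m=R.from_quat(o["tool_rot"]).as_matrix(); a=np.degrees(np.arctan2(m[1,0],m[0,0])); t=np.radians(xang)
    M=np.array([[np.cos(t),np.sin(t),0],[np.sin(t),-np.cos(t),0],[0,0,-1]])
    return (np.array(p)-o["tcp_pos"])@M/.04,(a-xang)/8
E
python3 - <<'E'
from h import *
o=get_obs(); print(o["tcp_pos"],o["time"],o["opening"],rel(o,(*CELL["black"],.03),167.7))
im=read_camera("wrist"); cv2.imwrite("pics/w4.png",im[:,:,::-1])
E
```

```text
[0.4637 0.2335 0.1308] 11.375 0.021638520479967536 (array([-0.0049,  0.0176,  2.5209]), np.float64(-0.002947980951873319))
```

View pics/w4.png

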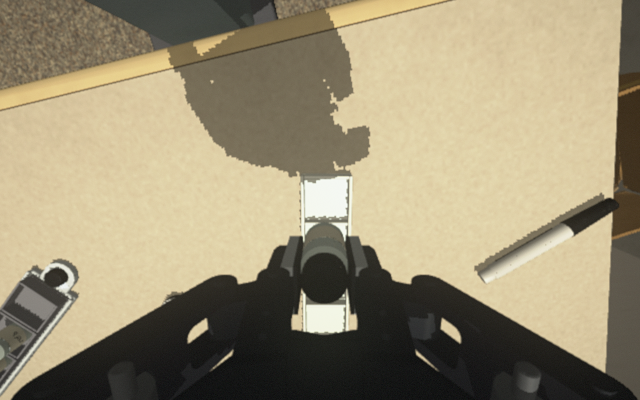

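The vial is held upright above the far cell. I'll lower to just above the floor, then feel for contact.

Emit:
step_arm(increments=[[0,0.02,0.3,0,0,0,1],[0,0,0.4,0,0,0,1],[0,0,0.4,0,0,0,1],[0,0,0.4,0,0,0,1],[0,0,0.4,0,0,0,1],[0,0,0.4,0,0,0,1],[0,0,0.2,0,0,0,1],[0,0,0.05,0,0,0,1],[0,0,0,0,0,0,1]])

```text
time: 12.55
tcp_pos: [0.4641, 0.2348, 0.0291]
tool_rot: [0.107, 0.994, 0.0, 0.0]
wrist_force: [0.6, -0.8, -0.9]
opening: 0.0217
```

Emit:
step_arm(increments=[[0,0,0.03,0,0,0,1],[0,0,0,0,0,0,1]])

```text
time: 12.8
tcp_pos: [0.464, 0.2349, 0.028]
tool_rot: [0.107, 0.994, 0.0, 0.0]
wrist_force: [-0.2, -0.4, -0.6]
opening: 0.0218
```

Emit:
step_arm(increments=[[0,0,0.03,0,0,0,1],[0,0,0,0,0,0,1]])

```text
time: 13.05
tcp_pos: [0.4641, 0.2349, 0.0271]
tool_rot: [0.107, 0.994, 0.0, 0.0]
wrist_force: [-0.7, -0.5, 5.3]
opening: 0.0222
```

Emit:
step_arm(increments=[[0,0,0.02,0,0,0,1],[0,0,0,0,0,0,1]])

```text
time: 13.3
tcp_pos: [0.4641, 0.2349, 0.0271]
tool_rot: [0.107, 0.994, 0.0, 0.001]
wrist_force: [-2.7, -1.4, 11.6]
opening: 0.0225
```

Contact comes at TCP z = 0.0271, as expected. I'll release, rise and go back for blue.

Emit:
step_arm(increments=[[0,0,-0.01,0,0,0,0.72],[0,0,0,0,0,0,0.66],[0,0,0,0,0,0,0.55],[0,0,0,0,0,0,0.4],[0,0,0,0,0,0,0.3],[0,0,0,0,0,0,0.3],[0,0,-0.3,0,0,0,0.3],[0,0,-0.4,0,0,0,0.2],[0,0,-0.5,0,0,0.88,0.2],[0,0,-0.5,0,0,0.88,0.2],[0,0,-0.4,0,0,0.88,0.2],[0,0,-0.3,0,0,0.88,0.2],[0,0,-0.1,0,0,0.88,0.2],[0,0,0,0,0,0.88,0.2],[0,0,0,0,0,0,0.2]])

```text
time: 15.18
tcp_pos: [0.4641, 0.2349, 0.1273]
tool_rot: [0.457, 0.889, 0.001, 0.001]
wrist_force: [0.3, 0.5, -0.4]
opening: 0.0686
```

Run:
```python
from h import *
o=get_obs(); print(o["tcp_pos"],o["time"],o["opening"],rel(o,(*VIAL["blue"],.031),125.4))
im=read_camera("wrist"); cv2.imwrite("pics/w5.png",im[:,:,::-1])
```

```text
[0.4641 0.2349 0.1273] 15.175 0.06856411063085596 (array([-7.9617, -3.5354,  2.4083]), np.float64(0.01905136608850455))
```

View pics/w5.png

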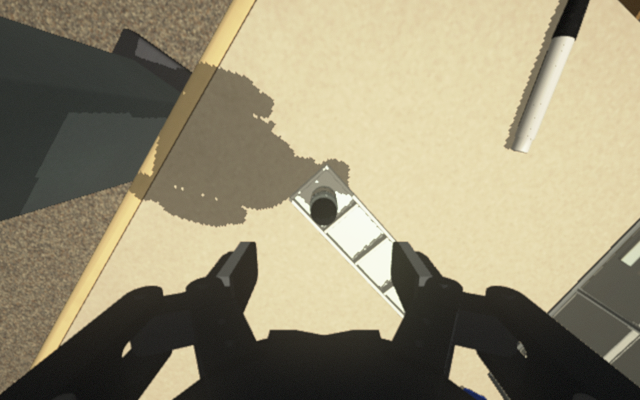

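Black stands upright in the far cell (322,203). Next is blue.

Emit:
step_arm(increments=[[-0.34,-0.15,0,0,0,0,0.1],[-0.6,-0.265,0,0,0,0,0],[-0.6,-0.265,0,0,0,0,0],[-0.6,-0.265,0,0,0,0,0],[-0.6,-0.265,0,0,0,0,0],[-0.6,-0.265,0,0,0,0,0],[-0.6,-0.265,0,0,0,0,0],[-0.6,-0.265,0,0,0,0,0],[-0.6,-0.265,0,0,0,0,0],[-0.6,-0.265,0,0,0,0,0],[-0.6,-0.265,0,0,0,0,0],[-0.6,-0.265,0,0,0,0,0],[-0.6,-0.265,0,0,0,0,0],[-0.42,-0.205,0,0,0,0,0],[0,0,0,0,0,0,0]])

```text
time: 17.1
tcp_pos: [0.5334, -0.1079, 0.126]
tool_rot: [0.459, 0.889, 0.0, -0.0]
wrist_force: [-0.3, 0.6, 0.4]
opening: 0.0856
```

Emit:
step_arm(increments=[[0,0,0.3,0,0,0,0],[0,0,0.4,0,0,0,0],[0,0,0.4,0,0,0,0],[0,0,0.4,0,0,0,0],[0,0,0.4,0,0,0,0],[0,0,0.3,0,0,0,0],[0,0,0.21,0,0,0,0],[0,0,0,0,0,0,0]])

```text
time: 18.1
tcp_pos: [0.5333, -0.1065, 0.0291]
tool_rot: [0.458, 0.889, -0.0, -0.0]
wrist_force: [0.0, -0.1, 1.0]
opening: 0.0856
```

Run:
```python
from h import *
o=get_obs(); print(o["tcp_pos"],o["time"],o["opening"],rel(o,(*VIAL["blue"],.031),125.4))
im=read_camera("wrist"); cv2.imwrite("pics/w6.png",im[:,:,::-1])
```

```text
[ 0.5333 -0.1065  0.0291] 18.1 0.0856226264308682 (array([-0.0026, -0.0018, -0.0472]), np.float64(0.010396884323119693))
```

View pics/w6.png

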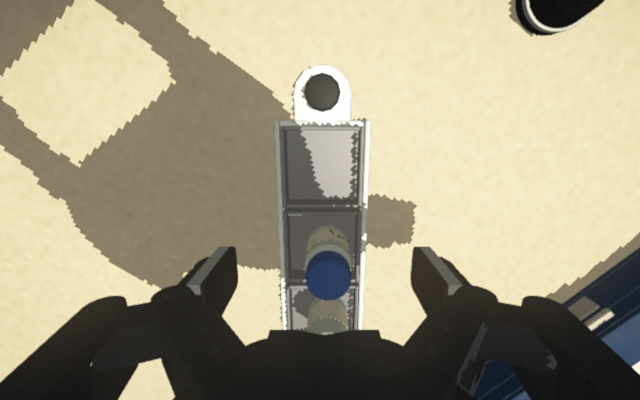

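Blue is centred between the pads. Closing.

Emit:
step_arm(increments=[[0,0,-0.03,0,0,0,0.3],[0,0,0,0,0,0,0.5],[0,0,0,0,0,0,0.65],[0,0,0,0,0,0,0.8],[0,0,0,0,0,0,0.9],[0,0,0,0,0,0,1],[0,0,0,0,0,0,1],[0,0,0,0,0,0,1],[0,0,0,0,0,0,1]], squeeze=30)

```text
time: 19.27
tcp_pos: [0.5337, -0.1066, 0.0312]
tool_rot: [0.458, 0.889, 0.0, 0.0]
wrist_force: [-1.3, 1.0, 5.7]
opening: 0.0217
```

Emit:
step_arm(increments=[[0,0,-0.2,0,0,0,1],[0,0,-0.4,0,0,0,1],[0,0,-0.4,0,0,0,1],[0,0,-0.25,0,0,-0.882,1],[0,0,-0.25,0,0,-0.882,1],[0,0,-0.25,0,0,-0.882,1],[0,0,-0.25,0,0,-0.882,1],[0,0,-0.25,0,0,-0.882,1],[0,0,-0.25,0,0,-0.882,1],[0,0,0,0,0,0,1]])

```text
time: 20.52
tcp_pos: [0.5342, -0.1068, 0.1325]
tool_rot: [0.107, 0.994, -0.0, 0.001]
wrist_force: [0.6, -0.2, -0.5]
opening: 0.0218
```

Run:
```python
from h import *
o=get_obs(); print(o["tcp_pos"],o["time"],o["opening"],rel(o,(*CELL["blue"],.027),167.7))
```

```text
[ 0.5342 -0.1068  0.1325] 20.525 0.021832294859683604 (array([2.4555, 7.9539, 2.638 ]), np.float64(0.007573504235306672))
```

Emit:
step_arm(increments=[[0.105,0.34,0,0,0,0,1],[0.185,0.6,0,0,0,0,1],[0.185,0.6,0,0,0,0,1],[0.185,0.6,0,0,0,0,1],[0.185,0.6,0,0,0,0,1],[0.185,0.6,0,0,0,0,1],[0.185,0.6,0,0,0,0,1],[0.185,0.6,0,0,0,0,1],[0.185,0.6,0,0,0,0,1],[0.185,0.6,0,0,0,0,1],[0.185,0.6,0,0,0,0,1],[0.185,0.6,0,0,0,0,1],[0.185,0.6,0,0,0,0,1],[0.13,0.41,0,0,0,0,1],[0,0,0,0,0,0,1],[0,0,0,0,0,0,1]])

```text
time: 22.52
tcp_pos: [0.5045, 0.2246, 0.1308]
tool_rot: [0.106, 0.994, -0.0, -0.0]
wrist_force: [0.5, -0.5, -0.3]
opening: 0.0219
```

Emit:
step_arm(increments=[[0,0,0.3,0,0,0,1],[0,0,0.4,0,0,0,1],[0,0,0.4,0,0,0,1],[0,0,0.4,0,0,0,1],[0,0,0.4,0,0,0,1],[0,0,0.4,0,0,0,1],[0,0,0.2,0,0,0,1],[0,0,0.05,0,0,0,1],[0,0,0,0,0,0,1]])

```text
time: 23.65
tcp_pos: [0.5049, 0.2251, 0.0292]
tool_rot: [0.106, 0.994, 0.0, 0.0]
wrist_force: [-0.0, 0.1, -0.0]
opening: 0.022
```

Emit:
step_arm(increments=[[0,0,0.03,0,0,0,1],[0,0,0.02,0,0,0,1],[0,0,0,0,0,0,1]])

```text
time: 24.02
tcp_pos: [0.5049, 0.2251, 0.0273]
tool_rot: [0.106, 0.994, 0.0, 0.0]
wrist_force: [-0.5, 0.7, 2.1]
opening: 0.022
```

Emit:
step_arm(increments=[[0,0,0.02,0,0,0,1],[0,0,0,0,0,0,1]])

```text
time: 24.28
tcp_pos: [0.5049, 0.2251, 0.0272]
tool_rot: [0.106, 0.994, 0.0, 0.001]
wrist_force: [-2.3, -0.6, 7.9]
opening: 0.0218
```

Contact with the floor. Release, rise, turn.

Emit:
step_arm(increments=[[0,0,-0.01,0,0,0,0.72],[0,0,0,0,0,0,0.66],[0,0,0,0,0,0,0.55],[0,0,0,0,0,0,0.4],[0,0,0,0,0,0,0.3],[0,0,0,0,0,0,0.3],[0,0,-0.3,0,0,0,0.3],[0,0,-0.4,0,0,0,0.2],[0,0,-0.5,0,0,0.88,0.2],[0,0,-0.5,0,0,0.88,0.2],[0,0,-0.4,0,0,0.88,0.2],[0,0,-0.3,0,0,0.88,0.2],[0,0,-0.1,0,0,0.88,0.2],[0,0,0,0,0,0.88,0.2],[0,0,0,0,0,0,0.2]])

```text
time: 26.15
tcp_pos: [0.5049, 0.2251, 0.1278]
tool_rot: [0.457, 0.89, 0.001, 0.001]
wrist_force: [0.4, -0.4, -0.5]
opening: 0.068
```

Run:
```python
from h import *
o=get_obs(); print(o["tcp_pos"],o["time"],o["opening"],rel(o,(*VIAL["white"],.031),125.4))
im=read_camera("wrist"); cv2.imwrite("pics/w7.png",im[:,:,::-1])
```

```text
[0.5049 0.2251 0.1278] 26.15 0.06803052820075464 (array([-8.302 , -4.2125,  2.4192]), np.float64(0.030720538502075456))
```

View pics/w7.png

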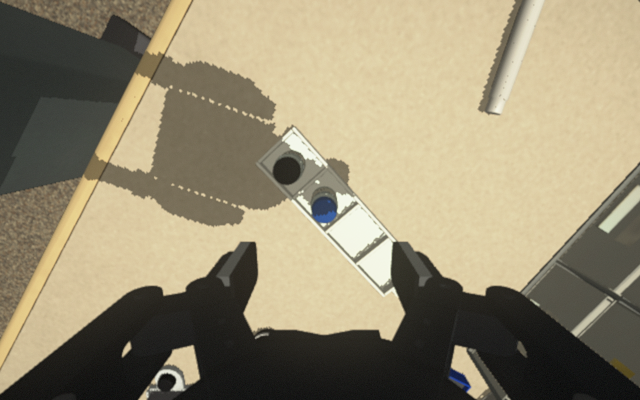

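Black (287,170) and blue (323,207) stand in their cells. Next is white.

Emit:
step_arm(increments=[[-0.31,-0.15,0,0,0,0,0.1],[-0.62,-0.315,0,0,0,0,0],[-0.62,-0.315,0,0,0,0,0],[-0.62,-0.315,0,0,0,0,0],[-0.62,-0.315,0,0,0,0,0],[-0.62,-0.315,0,0,0,0,0],[-0.62,-0.315,0,0,0,0,0],[-0.62,-0.315,0,0,0,0,0],[-0.62,-0.315,0,0,0,0,0],[-0.62,-0.315,0,0,0,0,0],[-0.62,-0.315,0,0,0,0,0],[-0.62,-0.315,0,0,0,0,0],[-0.62,-0.315,0,0,0,0,0],[-0.55,-0.28,0,0,0,0,0],[0,0,0,0,0,0,0]])

```text
time: 28.08
tcp_pos: [0.5606, -0.1452, 0.1264]
tool_rot: [0.458, 0.889, -0.0, 0.0]
wrist_force: [0.5, 0.5, 1.0]
opening: 0.0854
```

Emit:
step_arm(increments=[[0,0,0.3,0,0,0,0],[0,0,0.4,0,0,0,0],[0,0,0.4,0,0,0,0],[0,0,0.4,0,0,0,0],[0,0,0.4,0,0,0,0],[0,0,0.3,0,0,0,0],[0,0,0.18,0,0,0,0],[0,0,0,0,0,0,0]])

```text
time: 29.08
tcp_pos: [0.5607, -0.1429, 0.0308]
tool_rot: [0.457, 0.889, 0.0, -0.0]
wrist_force: [0.8, -0.6, 0.4]
opening: 0.0852
```

Run:
```python
from h import *
o=get_obs(); print(o["tcp_pos"],o["time"],o["opening"],rel(o,(*VIAL["white"],.031),125.4))
im=read_camera("wrist"); cv2.imwrite("pics/w8.png",im[:,:,::-1])
```

```text
[ 0.5607 -0.1429  0.0308] 29.075 0.08516053916173336 (array([ 0.0061, -0.0195, -0.0046]), np.float64(0.022390862776068943))
```

View pics/w8.png

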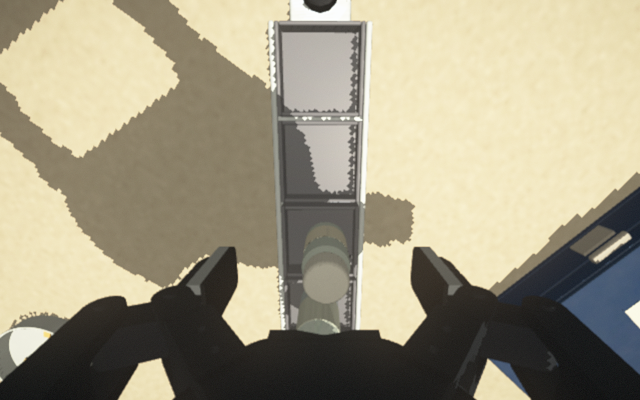

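White's cap (325,280) is centred. Close, lift and turn.

Emit:
step_arm(increments=[[0,0,0,0,0,0,0.3],[0,0,0,0,0,0,0.5],[0,0,0,0,0,0,0.65],[0,0,0,0,0,0,0.8],[0,0,0,0,0,0,0.9],[0,0,0,0,0,0,1],[0,0,0,0,0,0,1],[0,0,0,0,0,0,1],[0,0,0,0,0,0,1]], squeeze=30)

```text
time: 30.25
tcp_pos: [0.561, -0.143, 0.0316]
tool_rot: [0.457, 0.889, 0.0, 0.0]
wrist_force: [-0.4, 0.5, 5.5]
opening: 0.022
```

Emit:
step_arm(increments=[[0,0,-0.2,0,0,0,1],[0,0,-0.4,0,0,0,1],[0,0,-0.4,0,0,0,1],[0,0,-0.25,0,0,-0.882,1],[0,0,-0.25,0,0,-0.882,1],[0,0,-0.25,0,0,-0.882,1],[0,0,-0.25,0,0,-0.882,1],[0,0,-0.25,0,0,-0.882,1],[0,0,-0.25,0,0,-0.882,1],[0,0,0,0,0,0,1]])

```text
time: 31.5
tcp_pos: [0.5615, -0.1432, 0.133]
tool_rot: [0.106, 0.994, -0.0, 0.001]
wrist_force: [-0.3, -0.9, -1.1]
opening: 0.0221
```

Run:
```python
from h import *
o=get_obs(); print(o["tcp_pos"],o["time"],o["opening"],rel(o,(*CELL["white"],.027),167.7))
```

```text
[ 0.5615 -0.1432  0.133 ] 31.5 0.022124154353646206 (array([2.242 , 8.6974, 2.6499]), np.float64(0.019930296396150737))
```

Emit:
step_arm(increments=[[0.09,0.35,0,0,0,0,1],[0.155,0.6,0,0,0,0,1],[0.155,0.6,0,0,0,0,1],[0.155,0.6,0,0,0,0,1],[0.155,0.6,0,0,0,0,1],[0.155,0.6,0,0,0,0,1],[0.155,0.6,0,0,0,0,1],[0.155,0.6,0,0,0,0,1],[0.155,0.6,0,0,0,0,1],[0.155,0.6,0,0,0,0,1],[0.155,0.6,0,0,0,0,1],[0.155,0.6,0,0,0,0,1],[0.155,0.6,0,0,0,0,1],[0.155,0.6,0,0,0,0,1],[0.12,0.55,0,0,0,0,1],[0,0,0,0,0,0,1],[0,0,0,0,0,0,1]])

```text
time: 33.62
tcp_pos: [0.5461, 0.2158, 0.131]
tool_rot: [0.105, 0.994, -0.0, -0.0]
wrist_force: [0.4, -0.2, 0.2]
opening: 0.0219
```

Emit:
step_arm(increments=[[0,0,0.3,0,0,0,1],[0,0,0.4,0,0,0,1],[0,0,0.4,0,0,0,1],[0,0,0.4,0,0,0,1],[0,0,0.4,0,0,0,1],[0,0,0.4,0,0,0,1],[0,0,0.2,0,0,0,1],[0,0,0.06,0,0,0,1],[0,0,0,0,0,0,1]])

```text
time: 34.75
tcp_pos: [0.5469, 0.216, 0.0292]
tool_rot: [0.105, 0.994, 0.0, 0.0]
wrist_force: [0.7, 0.3, -0.1]
opening: 0.0221
```

Emit:
step_arm(increments=[[0,0,0.02,0,0,0,1],[0,0,0.02,0,0,0,1],[0,0,0,0,0,0,1]])

```text
time: 35.12
tcp_pos: [0.5469, 0.216, 0.0276]
tool_rot: [0.105, 0.994, 0.0, 0.0]
wrist_force: [0.9, 0.0, 0.8]
opening: 0.0221
```

Emit:
step_arm(increments=[[0,0,0.02,0,0,0,1],[0,0,0,0,0,0,1]])

```text
time: 35.38
tcp_pos: [0.547, 0.216, 0.0276]
tool_rot: [0.105, 0.994, 0.0, 0.001]
wrist_force: [-1.4, -1.1, 7.5]
opening: 0.022
```

Emit:
step_arm(increments=[[0,0,-0.01,0,0,0,0.72],[0,0,0,0,0,0,0.66],[0,0,0,0,0,0,0.55],[0,0,0,0,0,0,0.4],[0,0,0,0,0,0,0.3],[0,0,0,0,0,0,0.3],[0,0,-0.3,0,0,0,0.3],[0,0,-0.4,0,0,0,0.2],[0,0,-0.5,0,0,0.86,0.2],[0,0,-0.5,0,0,0.86,0.2],[0,0,-0.4,0,0,0.86,0.2],[0,0,-0.3,0,0,0.86,0.2],[0,0,-0.1,0,0,0.86,0.2],[0,0,0,0,0,0.86,0.2],[0,0,0,0,0,0,0.2]])

```text
time: 37.25
tcp_pos: [0.5469, 0.216, 0.1282]
tool_rot: [0.449, 0.894, 0.001, 0.001]
wrist_force: [0.1, -1.1, 0.1]
opening: 0.0684
```

Run:
```python
from h import *
o=get_obs(); print(o["tcp_pos"],o["time"],o["opening"],rel(o,(*VIAL["tall"],.031),125.4))
im=read_camera("wrist"); cv2.imwrite("pics/w9.png",im[:,:,::-1])
```

```text
[0.5469 0.216  0.1282] 37.25 0.06844871529325394 (array([-8.4765, -5.0345,  2.4308]), np.float64(0.16270160275421297))
```

View pics/w9.png

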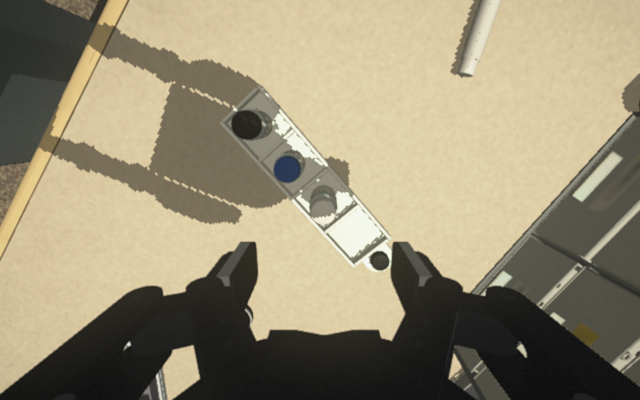

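Black (247,125), blue (287,170) and white (322,201) all stand upright. Last is the tall one.

Emit:
step_arm(increments=[[0,0,0,0,0,0.16,0.1],[-0.33,-0.2,0,0,0,0,0],[-0.63,-0.375,0,0,0,0,0],[-0.63,-0.375,0,0,0,0,0],[-0.63,-0.375,0,0,0,0,0],[-0.63,-0.375,0,0,0,0,0],[-0.63,-0.375,0,0,0,0,0],[-0.63,-0.375,0,0,0,0,0],[-0.63,-0.375,0,0,0,0,0],[-0.63,-0.375,0,0,0,0,0],[-0.63,-0.375,0,0,0,0,0],[-0.63,-0.375,0,0,0,0,0],[-0.63,-0.375,0,0,0,0,0],[-0.63,-0.375,0,0,0,0,0],[-0.59,-0.335,0,0,0,0,0],[0,0,0,0,0,0,0],[0,0,0,0,0,0,0]])

```text
time: 39.42
tcp_pos: [0.5782, -0.1772, 0.1267]
tool_rot: [0.459, 0.888, 0.0, -0.0]
wrist_force: [0.6, -0.5, -0.2]
opening: 0.0855
```

Emit:
step_arm(increments=[[0,0,0.3,0,0,0,0],[0,0,0.4,0,0,0,0],[0,0,0.4,0,0,0,0],[0,0,0.4,0,0,0,0],[0,0,0.4,0,0,0,0],[0,0,0.3,0,0,0,0],[0,0,0.06,0,0,0,0],[0,0,0,0,0,0,0]])

```text
time: 40.42
tcp_pos: [0.5789, -0.1773, 0.0366]
tool_rot: [0.459, 0.888, 0.0, 0.0]
wrist_force: [-0.4, 0.5, 0.2]
opening: 0.0852
```

Run:
```python
from h import *
o=get_obs(); print(o["tcp_pos"],o["time"],o["opening"],rel(o,(*VIAL["tall"],.036),125.4))
im=read_camera("wrist"); cv2.imwrite("pics/w10.png",im[:,:,::-1])
```

```text
[ 0.5789 -0.1773  0.0366] 40.425 0.08516633652127047 (array([0.0026, 0.0111, 0.0147]), np.float64(-0.005358972762293135))
```

View pics/w10.png

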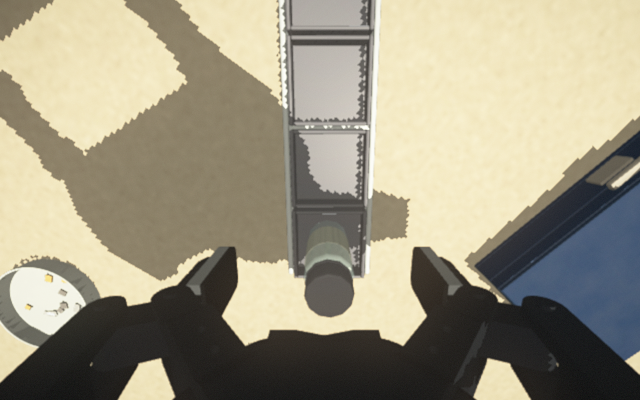

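The tall vial is centred. Close, lift and turn.

Emit:
step_arm(increments=[[0,0,0,0,0,0,0.3],[0,0,0,0,0,0,0.5],[0,0,0,0,0,0,0.65],[0,0,0,0,0,0,0.8],[0,0,0,0,0,0,0.9],[0,0,0,0,0,0,1],[0,0,0,0,0,0,1],[0,0,0,0,0,0,1],[0,0,0,0,0,0,1]], squeeze=30)

```text
time: 41.6
tcp_pos: [0.5789, -0.1773, 0.0367]
tool_rot: [0.459, 0.888, 0.0, 0.0]
wrist_force: [-0.4, 1.1, 5.7]
opening: 0.0223
```

Emit:
step_arm(increments=[[0,0,-0.2,0,0,0,1],[0,0,-0.4,0,0,0,1],[0,0,-0.4,0,0,0,1],[0,0,-0.25,0,0,-0.882,1],[0,0,-0.25,0,0,-0.882,1],[0,0,-0.25,0,0,-0.882,1],[0,0,-0.25,0,0,-0.882,1],[0,0,-0.25,0,0,-0.882,1],[0,0,-0.25,0,0,-0.882,1],[0,0,0,0,0,0,1]])

```text
time: 42.85
tcp_pos: [0.5793, -0.1775, 0.1383]
tool_rot: [0.108, 0.994, -0.0, 0.001]
wrist_force: [0.1, -0.5, -0.4]
opening: 0.022
```

Run:
```python
from h import *
o=get_obs(); print(o["tcp_pos"],o["time"],o["opening"],rel(o,(*CELL["tall"],.032),167.7))
```

```text
[ 0.5793 -0.1775  0.1383] 42.85 0.022047552267319942 (array([1.7849, 9.4419, 2.6563]), np.float64(-0.008549413546351303))
```

Emit:
step_arm(increments=[[0.07,0.35,0,0,0,0,1],[0.12,0.62,0,0,0,0,1],[0.12,0.62,0,0,0,0,1],[0.12,0.62,0,0,0,0,1],[0.12,0.62,0,0,0,0,1],[0.12,0.62,0,0,0,0,1],[0.12,0.62,0,0,0,0,1],[0.12,0.62,0,0,0,0,1],[0.12,0.62,0,0,0,0,1],[0.12,0.62,0,0,0,0,1],[0.12,0.62,0,0,0,0,1],[0.12,0.62,0,0,0,0,1],[0.12,0.62,0,0,0,0,1],[0.12,0.62,0,0,0,0,1],[0.12,0.62,0,0,0,0,1],[0.02,0.41,0,0,0,0,1],[0,0,0,0,0,0,1],[0,0,0,0,0,0,1]])

```text
time: 45.1
tcp_pos: [0.5899, 0.2062, 0.1363]
tool_rot: [0.107, 0.994, -0.0, -0.0]
wrist_force: [-0.8, 0.1, -0.7]
opening: 0.0222
```

Emit:
step_arm(increments=[[0,0,0.3,0,0,0,1],[0,0,0.4,0,0,0,1],[0,0,0.4,0,0,0,1],[0,0,0.4,0,0,0,1],[0,0,0.4,0,0,0,1],[0,0,0.4,0,0,0,1],[0,0,0.2,0,0,0,1],[0,0,0.05,0,0,0,1],[0,0,0,0,0,0,1]])

```text
time: 46.22
tcp_pos: [0.5903, 0.2069, 0.0349]
tool_rot: [0.107, 0.994, 0.0, 0.0]
wrist_force: [-0.2, 0.6, 0.4]
opening: 0.0219
```

Emit:
step_arm(increments=[[0,0,0.02,0,0,0,1],[0,0,0.02,0,0,0,1],[0,0,0,0,0,0,1]])

```text
time: 46.6
tcp_pos: [0.5901, 0.2068, 0.0331]
tool_rot: [0.107, 0.994, 0.0, 0.0]
wrist_force: [-0.5, 0.1, -0.9]
opening: 0.022
```

Emit:
step_arm(increments=[[0,0,0.02,0,0,0,1],[0,0,0,0,0,0,1]])

```text
time: 46.85
tcp_pos: [0.5902, 0.2068, 0.0327]
tool_rot: [0.107, 0.994, 0.0, 0.0]
wrist_force: [-1.1, -0.2, 5.0]
opening: 0.022
```

Emit:
step_arm(increments=[[0,0,0.015,0,0,0,1],[0,0,0,0,0,0,1]])

```text
time: 47.1
tcp_pos: [0.5903, 0.2068, 0.0327]
tool_rot: [0.107, 0.994, 0.0, 0.001]
wrist_force: [-1.9, -0.9, 9.5]
opening: 0.022
```

Floor contact again at the expected height. Release, rise and back off to check.

Emit:
step_arm(increments=[[0,0,-0.01,0,0,0,0.72],[0,0,0,0,0,0,0.66],[0,0,0,0,0,0,0.55],[0,0,0,0,0,0,0.4],[0,0,0,0,0,0,0.3],[0,0,0,0,0,0,0.3],[0,0,-0.3,0,0,0,0.3],[0,0,-0.4,0,0,0,0.2],[0,0,-0.6,0,0,0,0.2],[0,0,-0.6,0,0,0,0.2],[0,0,-0.6,0,0,0,0.2],[0,0,-0.5,0,0,0,0.2],[0.5,0,-0.2,0,0,0,0.2],[0.5,0,0,0,0,0,0.2],[0,0,0,0,0,0,0.2],[0,0,0,0,0,0,0.2]])

```text
time: 49.1
tcp_pos: [0.5517, 0.2153, 0.1608]
tool_rot: [0.107, 0.994, 0.0, 0.001]
wrist_force: [0.1, -0.0, 0.4]
opening: 0.0685
```

Run:
```python
from h import *
o=get_obs(); im=read_camera("wrist"); s=read_camera("scene"); print(o["tcp_pos"],o["time"],o["wrist_force"])
a=cv2.resize(im[60:320,230:430,::-1],None,fx=2,fy=2); b=cv2.resize(s[150:280,220:420,::-1],None,fx=2,fy=2)
c=np.zeros((520,800,3),np.uint8); c[:,:400]=a; c[:260,400:]=b; cv2.imwrite("pics/end.png",c)
```

```text
[0.5517 0.2153 0.1608] 49.1 [ 0.121  -0.0205  0.3761]
```

View pics/end.png

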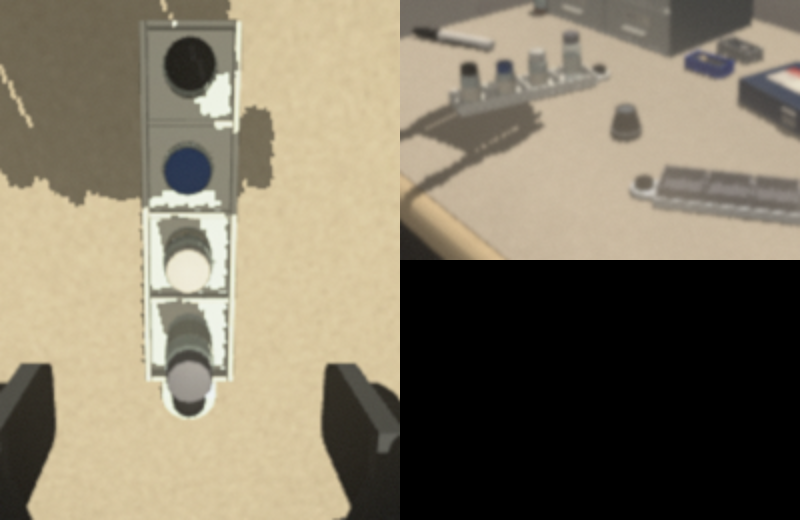

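All four vials stand upright, one to a cell. From the tray's tab end the order is tall (188,380), white (188,270), blue (187,170), black (190,65). The rail is empty and the gripper is clear, so I'll hand in.

```bash
python3 -c "
from rig import *
print(hand_in())"
```

```text
the job is handed in; nothing more can be done
None
```

I moved all four vials from the rail into the tray in reverse order and handed the job in at about 49 s. Counting from the cell farthest from the tray's tab, they are black, blue, white and tall, with tall next to the tab.

- **Set-down:** I lowered each vial until the wrist force rose 8–12 N. This happened at the height expected for the 4 mm cell floor, and only then did I open the jaws.
- **Final check:** the last wrist and scene pictures show all four standing upright, one to a cell, with the rail empty, the gripper clear of everything and no wrist force above noise.
- **Disagreements:** none of the checks failed. The top and wrist cameras put the racks and vials within about 2–4 mm of each other, well inside the clearance in the cells.

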